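# Bin a spent spark plug and ease the spring flap shut

## Task

Put the old spark plug into the yellow scrap bin while its flap is hooked open. Then unhook the red-handled stay from the barbed hook behind the bin and, holding the flap back against its spring, ease it down until it rests on the rubber buffer inside the front rim, and let go. Do not let it slam or force it down, and leave the bolt where it lies.

Things in the scene. Friction and masses are not known exactly. Their poses are not given: they have to be found in the camera images.
- bin: Fixed open-topped yellow steel scrap bin, 150 x 150 mm, rim 115 mm high, walls 4 mm. Origin: centre of its underside; z up, x points from the mouth's front edge back to the hinge and on to the hook. All moving parts swing in its x-z plane, in the middle of its width (y = 0). Slam: swinging shut faster than 2 rad/s (a drop of over about 2 mm); forced: over 10 N on the buffer.
- flap (a joint): Hinge of the steel flap (152 x 158 x 3 mm, 0.3 to 0.45 kg). 0 = level with the rim, grows as it opens; starts hooked at 1.4, end stop 1.95. Spring and weight drive it shut with 0.4 to 0.55 N m at every angle. It shuts on a black rubber buffer strip along the front inside the bin, 137 mm from the hinge, top 1 to 17 mm above the rim (flap at 0.01 to 0.13); its height differs each time.
- stay (a joint): Pivot of the stay on the flap's outer face: 70 mm from the hinge line, 12 mm above the flap's underside. 0 = square to the flap, negative = leaning to the hinge; stops -0.97 and 1.3. Stay's elevation above the bin's +x axis = pi/2 + stay - flap; starts nearly level, pointing back. With the stay upright, easing the handle down feels 6 to 9 N of pull, which goes as the flap meets the buffer.
- flap_hinge (a point): Middle of the flap's hinge line, on the bin's rear rim: 75 mm in bin x, 115 mm up. The hinge line runs along the bin's y.
- hook_seat (a point): Where the stay's pin sits in the barbed hook: 100 mm behind the hinge (bin x 175 mm), 200 mm up. Two dark prongs, 30 mm apart overall, stand on the mouth side of the pin; their barb overhangs it by 7 mm, barb top at 215 mm. To free the pin: pull it back at least 10 mm (flap opens more), raise it at least 20 mm, then bring it forward over the barb.
- mouth (a point): A point in the plane of the bin's rim, 115 mm up, 15 mm in front of the bin's middle: the place to drop things in, clear of the open flap behind it. The inner space is 142 x 142 mm and 108 mm deep.
- stay_grip (a point): Centre of the red handle at the stay's free end: a sleeve 20 mm across and 32 mm long lying along the bin's y, with flat ends to pinch from above; it turns freely on the stay. It is 147 mm from the stay's pivot; the bar is 8 x 10 mm. At the start it is about 207 mm up, 46 mm behind the hook seat, free all round. Let go with the flap shut, the stay stands or sinks back to its stop.
- stay_pin (a point): Middle of the brass cross pin on the stay that hangs in the hook: 8 mm across, 36 mm long, along the bin's y, 101 mm from the stay's pivot (46 mm short of the handle's centre).
- spark_plug: Loose old spark plug, white and grey, 64 x 21 x 20 mm, 45 g, lying on the bench at the right, along its own x. Origin: centre of its underside (10 mm below its axis).
- good_bolt: Loose bright hexagon bolt, 64 x 22 x 20 mm, along its own x, lying on the bench near the spark plug. To be left alone (not moved more than 25 mm). Origin: centre of its underside.
Not all that is in view belongs to the job. Leave any blue look-alike of the spark_plug alone.

How it is judged:
By the outcome, as a careful person would: the job done as asked, in the order asked, and still so for the second after the job is handed in, with the robot touching nothing.
It also fails if it takes over 69 s, if anything falls off the work surface, if the arm or the gripper's body presses on something with over 40 N, if the wrist force passes 120 N, or if a joint passes its speed limit or range.

## Robot

A 6-joint arm with a two-finger parallel gripper is mounted at the origin on a cart in front of the work surface, level with it; the furniture and walls round the work are solid. World frame = base frame: x ahead of the robot, y to its left, z up, the work surface at z = 0. Lengths are in m, angles in degrees, forces in N, time in s.
With the tool pointing down it reaches from about 0.4 to 0.825 m from the base axis. Payload 7 kg.
Tool frame: the origin (TCP) lies between the finger pads; the fingertips stand 22 mm ahead of it and the grasp point (between the pads) lies 3 mm ahead of it; z points along the fingers, y is the line along which they close (so a half turn about z gives the same grasp; the last joint's range is limited). The gripper opens to 88 mm and grips with 3 to 60 N. Pads are 19 mm wide; open, the fingers measure 130 mm over their backs; the gripper's body (78 mm by 193 mm) begins 47 mm behind the grasp point.
Start: joints at [92.08, 20.546, 0.682, 0, -70.136, -16.507], TCP at [0.168, 0.654, 0.249] pointing down, gripper open.
Joint ranges: [-176.03, 176.03], [-82.01, 121.73], [-58.28, 71.71], [-173.87, 95.51], [-174.79, -0.11], [-173.66, 173.66]. Speed limits (degrees/s): [136.94, 136.94, 172.46, 180, 180, 180].

## Interface

Orientations are given as [roll, pitch, yaw] about the fixed x, y, z axes, in that order (R = Rz(yaw) Ry(pitch) Rx(roll)).
In Python, from plant import ctrl gives the robot as it stands.
- The arm moves only by the tool apply_moves, never from a script. Its argument "targets" is a list of rows, each an object with "travel": the shift along the tool's x, y, z in mm, a list of three; "roll": the turn about the tool's z in degrees; "jaw": the finger opening in mm, from 0 to 87.6. In form: [{"travel": [tx, ty, tz], "roll": roll, "jaw": jaw}, ...]. A call has 1 to 10 rows; each row shifts and turns the commanded pose from where the row before left it, along the tool's axes as they then stand; what a row does not reach is not made up. A row lasts 1/10 s, in which the tool goes at most 50 mm and 8.59 degrees, less where a joint would pass 70% of its speed; a pose out of reach is approached as far as the arm can. A call with a gripper value outside its range is refused whole. The fingers move at their own pace and stop on an object; the grip force is fixed at half the most. Time passes only in rows, so rows that do not move let the fingers close. It gives the time, the measured TCP pose, the force, the opening and the grip force at its end, in the units of the state.
- ctrl.get_obs(): the state, without advancing time (a new reading comes with each control period).
- ctrl.snapshot(name): name is "side" or "top" or "wrist"; returns the picture (400x640x3 uint8, red, green, blue); there is no depth.
- ctrl.calibration(name): a dict with "K" (3x3 intrinsics, pixels), "extrinsics" (4x4, takes a point from camera to world coordinates); the wrist camera has in their place "hand_eye" (4x4, takes a point from camera to tool coordinates, whose origin is the TCP and whose axes are the flange's). Camera axes: x right, y down, z forward; pixel columns grow to the right and rows downward; lengths in m; the calibration is good to about 2 mm. A picture is of the moment at which its call begins: read the wrist's pose just before it. calibration takes no time and is no camera call.
- ctrl.close_job(): hands the job in; it is judged then, once.
The state is a dict: "clock": time; "joint_pos": joint angles; "qvel": joint speeds; "tau": joint torques, N m; "tool_pos": TCP position; "orientation": TCP orientation; "force": force on the tool from outside, world axes, zero at the start; "moment": the same for the moment, N m; "opening": finger opening in m; "gripper_force": force on a finger pad.
Only numpy, scipy, OpenCV 4.12 (cv2) and the standard library are available. Lean on these libraries where they do the work, as an engineer would, in place of code of your own. Each camera call takes 0.05 s, during which the arm holds its last target. There are 200 camera calls.

## Working session

There is one attempt and no reset: what is moved stays moved. The work goes in short steps, Python scripts to look and compute and a tool call to move; the robot and the scene stay as the last step left them, time stands still between calls to the robot, and variables do not carry over. Pictures are saved under pics/ and viewed, at most 10 in all, crops included, and the job is handed in when it is done.

Besides the shell and the picture viewer there is one more tool, called after ">>>" in YAML: its name, and indented under it one key for each argument. apply_moves: Moves the arm, as the interface text tells. Its arguments: {"type":"object","properties":{"targets":{"type":"array","items":{"type":"object","properties":{"travel":{"type":"array","items":{"type":"number"}},"roll":{"type":"number"},"jaw":{"type":"number"}}}}},"required":["targets"]}

```bash
mkdir -p pics; python3 - <<'E'
from plant import ctrl
import cv2,numpy as np
o=ctrl.get_obs();print(o)
for n in("top","side"):
    im=ctrl.snapshot(n);cv2.imwrite(f"pics/{n}0.png",im[:,:,::-1])
    c=ctrl.calibration(n);print(n,np.round(c["K"],1).tolist(),np.round(c["extrinsics"],3).tolist())
print(np.round(ctrl.calibration("wrist")["hand_eye"],3).tolist(),np.round(ctrl.calibration("wrist")["K"],1).tolist())
E
```

```text
{'clock': 0.0, 'joint_pos': array([ 9.20810203e+01,  2.05896528e+01,  6.34383304e-01, -1.92424828e-02,
       -7.01353090e+01, -1.65068964e+01]), 'qvel': array([ 0.05232965, -0.06272581, -0.0661693 , -0.07622158,  0.02185562,
       -0.03674019]), 'tau': array([ 9.10825838e-04, -5.82715559e+01,  2.93052864e+01,  6.99683726e+00,
        6.99693774e-03, -1.61065159e-04]), 'tool_pos': array([0.16807601, 0.65328069, 0.24765016]), 'orientation': array([ 1.79908014e+02, -8.39473703e-03, -1.44324222e+01]), 'force': array([-0.42795052, -1.14636343, -1.44847037]), 'moment': array([-0.01784551, -0.00071002,  0.03132609]), 'gripper_force': 0.0, 'opening': 0.0876012061659047}
top [[371.7, 0.0, 323.4], [0.0, 371.7, 200.7], [0.0, 0.0, 1.0]] [[-0.077, -0.976, 0.203, 0.41], [-0.997, 0.076, -0.013, 0.109], [-0.003, -0.204, -0.979, 1.121], [0.0, 0.0, 0.0, 1.0]]
side [[451.1, 0.0, 320.9], [0.0, 451.1, 205.5], [0.0, 0.0, 1.0]] [[0.892, -0.303, 0.334, 0.284], [-0.451, -0.578, 0.68, -0.582], [-0.013, -0.758, -0.652, 0.808], [0.0, 0.0, 0.0, 1.0]]
[[0.001, -0.962, -0.272, 0.073], [1.0, 0.001, -0.0, 0.002], [0.0, -0.272, 0.962, -0.137], [0.0, 0.0, 0.0, 1.0]] [[338.9, 0.0, 321.1], [0.0, 338.9, 197.9], [0.0, 0.0, 1.0]]
```

View pics/top0.png

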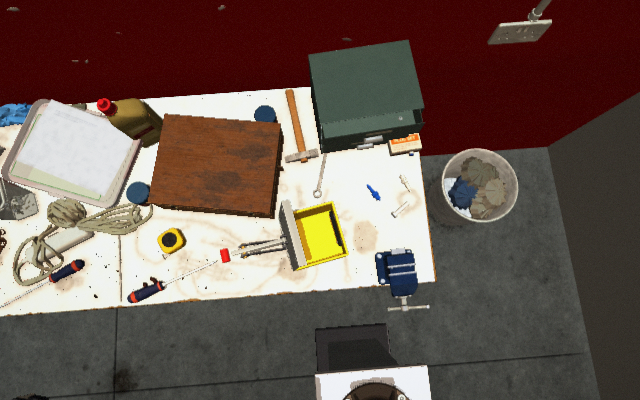

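View pics/side0.png

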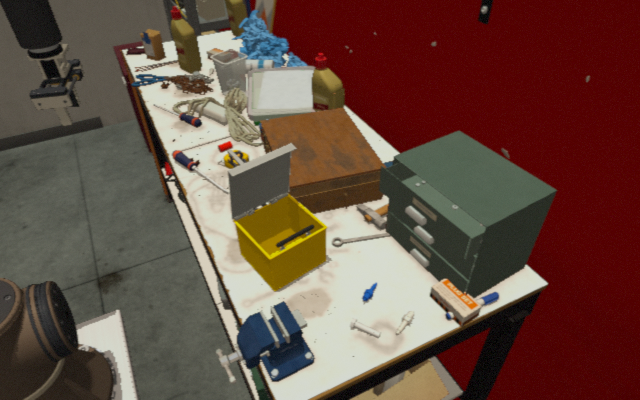

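The top view shows the bin at (320,237) and the red handle at (225,255). The side view shows them at (280,240) and (225,147). There are three plug-like things: blue (372,191 top), which is a decoy, A (400,211 top / 365,328 side) and B (405,183 top / 405,322 side). An enlarged crop should tell A from B.

```bash
cat > h.py <<'E'
from plant import ctrl
import cv2,numpy as np
def ray(n,uv):
    c=ctrl.calibration(n);E=np.array(c["extrinsics"]);d=E[:3,:3]@np.linalg.solve(np.array(c["K"]),[uv[0],uv[1],1]);return E[:3,3],d/np.linalg.norm(d)
def plane(n,uv,z):
    o,d=ray(n,uv);return o+d*(z-o[2])/d[2]
def two(a,b):
    (o1,d1),(o2,d2)=ray("top",a),ray("side",b)
    s=np.linalg.lstsq(np.c_[d1,-d2],o2-o1,rcond=None)[0];p,q=o1+s[0]*d1,o2+s[1]*d2
    return (p+q)/2,np.linalg.norm(p-q)
def blobs(m,amin=15):
    cs=cv2.findContours(m.astype(np.uint8),cv2.RETR_EXTERNAL,cv2.CHAIN_APPROX_NONE)[0]
    return [(cv2.contourArea(c),cv2.minAreaRect(c)) for c in cs if cv2.contourArea(c)>amin]
E
python3 - <<'E'
from h import *
t=cv2.imread("pics/top0.png");s=cv2.imread("pics/side0.png")
a=cv2.resize(s[300:345,335:425],None,fx=8,fy=8,interpolation=cv2.INTER_CUBIC)
b=cv2.resize(t[170:222,360:420],None,fx=4,fy=4,interpolation=cv2.INTER_CUBIC)
c=np.zeros((600,720,3),np.uint8);c[:360]=a;c[370:370+208,:240]=b
d=cv2.resize(t[195:275,215:350],None,fx=3,fy=3,interpolation=cv2.INTER_CUBIC);c[362:600,250:250+405]=d[:238]
cv2.imwrite("pics/crop.png",c)
red={}
for n,im,box in(("top",t,(215,240,240,270)),("side",s,(210,135,245,160))):
    x0,y0,x1,y1=box;r=im[y0:y1,x0:x1].astype(int)
    m=(r[:,:,2]>150)&(r[:,:,1]<80)&(r[:,:,0]<80)
    B=max(blobs(m,3));p=np.array(B[1][0])+[x0,y0];red[n]=p;print(n,B,p)
print(two(red["top"],red["side"]))
h=cv2.cvtColor(t,cv2.COLOR_BGR2HSV);m=(h[:,:,0]>22)&(h[:,:,0]<35)&(h[:,:,1]>180)&(h[:,:,2]>90);m[:, :270]=0;m[:,360:]=0
B=max(blobs(m));print(B);
cs=max(cv2.findContours(m.astype(np.uint8),0,1)[0],key=cv2.contourArea);hu=cv2.approxPolyDP(cv2.convexHull(cs),3,True)[:,0]
for u in hu: print(u,np.round(plane("top",u,.115),3))
for n,us in(("top",[(400,211),(405,183)]),("side",[(365,328),(405,322)])):
    for u in us: print(n,u,np.round(plane(n,u,.01),3))
E
```

```text
top (80.0, ((9.676469802856445, 15.20588207244873), (12.854387283325195, 7.518604278564453), 75.96376037597656)) [224.6764698  255.20588207]
side (40.0, ((15.099998474121094, 10.299999237060547), (4.427187919616699, 12.016654968261719), 71.56504821777344)) [225.09999847 145.29999924]
(array([0.48407386, 0.3460388 , 0.21071541]), np.float64(0.003366021879662388))
(1538.5, ((314.1863098144531, 235.03343200683594), (57.166893005371094, 54.06306457519531), 73.61045837402344))
[332 202] [0.613 0.072 0.115]
[347 254] [0.468 0.044 0.115]
[296 269] [0.439 0.183 0.115]
[297 211] [0.595 0.17  0.115]
top (400, 211) [ 0.59  -0.135  0.01 ]
top (405, 183) [ 0.676 -0.161  0.01 ]
side (365, 328) [ 0.599 -0.138  0.01 ]
side (405, 322) [ 0.68  -0.163  0.01 ]
```

View pics/crop.png

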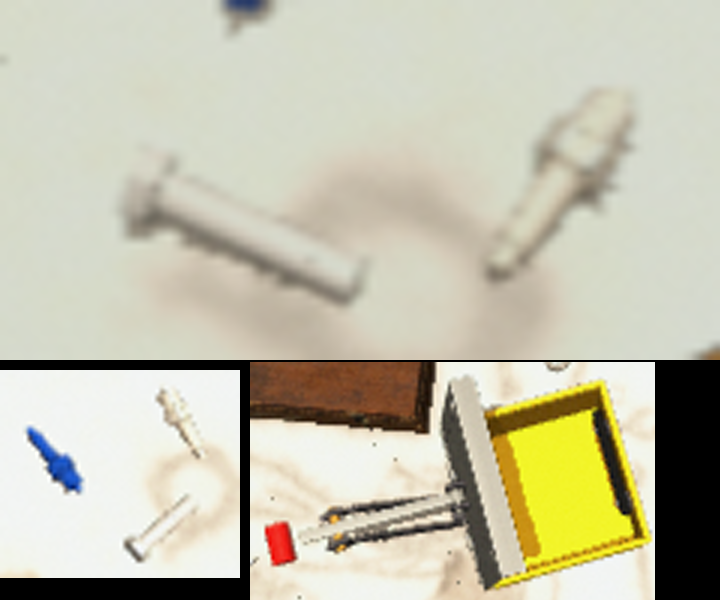

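Crop: B (405,183 top) has the stepped body of a spark plug, the same shape as the blue decoy. A (400,211) is a hex-head bolt with a plain shank. So B is the plug. The bin and handle fit together: the handle measures 0.211 m up, and the bin yaw comes out at about 101°. I'll move over the plug.

>>> apply_moves:
  targets:
    - {"travel": [0, 0, -50]}
    - {"travel": [0, 0, -50]}
    - {"travel": [0, 0, -50]}
    - {"travel": [35, 33, 0]}
    - {"travel": [35, 33, 0]}
    - {"travel": [35, 33, 0]}
    - {"travel": [35, 33, 0]}
    - {"travel": [35, 33, 0]}
    - {"travel": [35, 33, 0]}
    - {"travel": [35, 33, 0]}

```text
validation failed for argument at $.ta...
```

>>> apply_moves:
  targets:
    - {"travel": [35, 33, 0]}
    - {"travel": [35, 33, 0]}
    - {"travel": [35, 33, 0]}
    - {"travel": [35, 33, 0]}
    - {"travel": [35, 33, 0]}
    - {"travel": [35, 33, 0]}
    - {"travel": [35, 33, 0]}
    - {"travel": [35, 33, 0]}
    - {"travel": [35, 33, 0]}
    - {"travel": [35, 33, 0]}

```text
validation failed for argument at $.ta...
```

>>> apply_moves:
  targets:
    - {"travel": [35, 33, 0], "roll": 0}
    - {"travel": [35, 33, 0]}
    - {"travel": [35, 33, 0]}
    - {"travel": [0, 0, 0], "roll": 8.5}
    - {"travel": [0, 0, 0], "roll": 8.5}
    - {"travel": [0, 0, 0], "roll": 8.5}
    - {"travel": [0, 0, 0], "roll": 8.5}
    - {"travel": [0, 0, 0], "roll": 8.5}
    - {"travel": [0, 0, 0], "roll": 8.5}
    - {"travel": [0, 0, 0], "roll": 8.5}

```text
validation failed for argument at $.ta...
```

```bash
python3 - <<'E'
from h import *
for n,u in(("top",(410.7,192)),("top",(401,175)),("side",(397.5,333.7)),("side",(412.5,312.5)),("side",(392,228)),("side",(480,322)),("top",(372,191))): print(n,u,np.round(plane(n,u,.005),3))
E
```

```text
top (410.7, 192) [ 0.648 -0.176  0.005]
top (401, 175) [ 0.704 -0.153  0.005]
side (397.5, 333.7) [ 0.653 -0.177  0.005]
side (412.5, 312.5) [ 0.711 -0.148  0.005]
side (392, 228) [0.817 0.09  0.005]
side (480, 322) [ 0.821 -0.232  0.005]
top (372, 191) [ 0.66  -0.057  0.005]
```

>>> apply_moves:
  targets:
    - {"travel": [0, 0, -50], "roll": 0, "jaw": 87}
    - {"travel": [0, 0, -50], "roll": 0, "jaw": 87}
    - {"travel": [0, 0, -50], "roll": 0, "jaw": 87}
    - {"travel": [35, 33, 0], "roll": 0, "jaw": 87}
    - {"travel": [35, 33, 0], "roll": 0, "jaw": 87}
    - {"travel": [35, 33, 0], "roll": 0, "jaw": 87}
    - {"travel": [35, 33, 0], "roll": 0, "jaw": 87}
    - {"travel": [35, 33, 0], "roll": 0, "jaw": 87}
    - {"travel": [35, 33, 0], "roll": 0, "jaw": 87}
    - {"travel": [35, 33, 0], "roll": 0, "jaw": 87}

```text
clock: 1.1
tool_pos: [0.3484, 0.367, 0.3985]
orientation: [180.0, 0.0, -14.4]
force: [2.1, 0.2, -0.1]
opening: 0.0866
gripper_force: 0.0
```

>>> apply_moves:
  targets:
    - {"travel": [35, 33, 0], "roll": 0, "jaw": 50}
    - {"travel": [35, 33, 0], "roll": 0, "jaw": 50}
    - {"travel": [35, 33, 0], "roll": 0, "jaw": 50}
    - {"travel": [35, 33, 0], "roll": 0, "jaw": 50}
    - {"travel": [35, 33, 0], "roll": 0, "jaw": 50}
    - {"travel": [35, 33, 0], "roll": 0, "jaw": 50}
    - {"travel": [35, 33, 0], "roll": 0, "jaw": 50}
    - {"travel": [35, 33, 0], "roll": 0, "jaw": 50}
    - {"travel": [35, 33, 0], "roll": 0, "jaw": 50}
    - {"travel": [35, 33, 0], "roll": 0, "jaw": 50}

```text
clock: 2.1
tool_pos: [0.6053, -0.0398, 0.3982]
orientation: [-180.0, 0.0, -14.4]
force: [0.4, 1.3, -0.4]
opening: 0.0501
gripper_force: 0.0
```

>>> apply_moves:
  targets:
    - {"travel": [35, 33, 0], "roll": 0, "jaw": 50}
    - {"travel": [35, 33, 0], "roll": 0, "jaw": 50}
    - {"travel": [35, 33, 0], "roll": 0, "jaw": 50}
    - {"travel": [0, 0, 0], "roll": 8.5, "jaw": 50}
    - {"travel": [0, 0, 0], "roll": 8.5, "jaw": 50}
    - {"travel": [0, 0, 0], "roll": 8.5, "jaw": 50}
    - {"travel": [0, 0, 0], "roll": 8.5, "jaw": 50}
    - {"travel": [0, 0, 0], "roll": 8.5, "jaw": 50}
    - {"travel": [0, 0, 0], "roll": 8.5, "jaw": 50}
    - {"travel": [0, 0, 0], "roll": 8.5, "jaw": 50}

```text
clock: 3.1
tool_pos: [0.6816, -0.1598, 0.3979]
orientation: [179.9, 0.0, -74.3]
force: [0.6, -0.6, -0.0]
opening: 0.0497
gripper_force: 0.0
```

>>> apply_moves:
  targets:
    - {"travel": [0, 0, 0], "roll": 8.5, "jaw": 50}
    - {"travel": [0, 0, 0], "roll": 8.5, "jaw": 50}
    - {"travel": [0, 0, 20], "roll": 8.5, "jaw": 50}
    - {"travel": [0, 0, 30], "roll": 8.5, "jaw": 50}
    - {"travel": [0, 0, 30], "roll": 8.5, "jaw": 50}
    - {"travel": [0, 0, 30], "roll": 8.5, "jaw": 50}
    - {"travel": [0, 0, 30], "roll": 8.5, "jaw": 50}
    - {"travel": [0, 0, 30], "roll": 8.5, "jaw": 50}
    - {"travel": [0, 0, 20], "roll": 8.5, "jaw": 50}
    - {"travel": [0, 0, 0], "roll": 0, "jaw": 50}

```text
clock: 4.1
tool_pos: [0.6796, -0.1596, 0.2044]
orientation: [179.8, -0.3, -150.6]
force: [-0.4, -0.7, 0.1]
opening: 0.0499
gripper_force: 0.0
```

```bash
cat >> h.py <<'E'
def wrist(name):
    from scipy.spatial.transform import Rotation as R
    o=ctrl.get_obs();im=ctrl.snapshot("wrist")[:,:,::-1].copy();cv2.imwrite(f"pics/{name}.png",im)
    c=ctrl.calibration("wrist");T=np.eye(4);T[:3,:3]=R.from_euler("xyz",o["orientation"],degrees=True).as_matrix();T[:3,3]=o["tool_pos"]
    return im,o,T@np.array(c["hand_eye"]),np.array(c["K"])
def wpl(E,K,uv,z):
    d=E[:3,:3]@np.linalg.solve(K,[uv[0],uv[1],1]);return E[:3,3]+d*(z-E[2,3])/d[2]
def proj(E,K,p):
    q=K@np.linalg.solve(E,np.r_[p,1])[:3];return q[:2]/q[2]
def totool(d,o):
    from scipy.spatial.transform import Rotation as R
    return R.from_euler("xyz",o["orientation"],degrees=True).inv().apply(d)*1000
E
python3 - <<'E'
from h import *
im,o,E,K=wrist("w1");np.savez("w1.npz",E=E,K=K);print(o["tool_pos"],o["orientation"],proj(E,K,[.678,-.163,.01]))
E
```

```text
[ 0.67961965 -0.15961025  0.20437244] [ 179.76725152   -0.32402286 -150.58454567] [318.9786032  177.70305252]
```

View pics/w1.png

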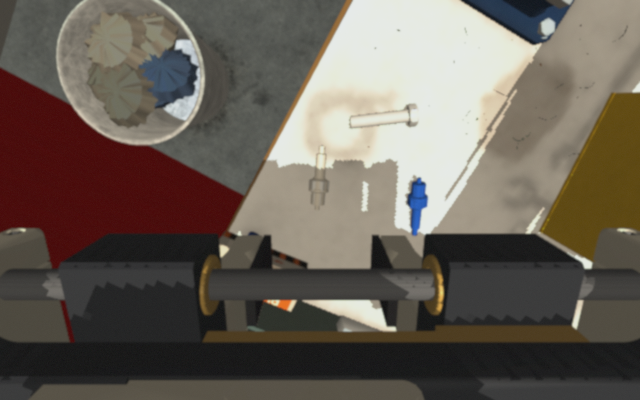

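The wrist view shows the plug from (321,147) to (318,208), centred at (319,178), exactly where it was predicted, in line with the fingers' x. The bolt (383,117) and the blue decoy (418,205) are clear of the jaws. I'll descend and grip.

>>> apply_moves:
  targets:
    - {"travel": [1, -2, 40], "roll": 0, "jaw": 50}
    - {"travel": [0, 0, 40], "roll": 0, "jaw": 50}
    - {"travel": [0, 0, 40], "roll": 0, "jaw": 50}
    - {"travel": [0, 0, 30], "roll": 0, "jaw": 50}
    - {"travel": [0, 0, 18], "roll": 0, "jaw": 50}
    - {"travel": [0, 0, 10], "roll": 0, "jaw": 50}
    - {"travel": [0, 0, 0], "roll": 0, "jaw": 50}
    - {"travel": [0, 0, 0], "roll": 0, "jaw": 5}
    - {"travel": [0, 0, 0], "roll": 0, "jaw": 5}
    - {"travel": [0, 0, 0], "roll": 0, "jaw": 5}

```text
clock: 5.15
tool_pos: [0.6826, -0.1621, 0.0321]
orientation: [-179.9, 0.1, -150.4]
force: [0.2, -0.2, 0.9]
opening: 0.0317
gripper_force: 0.0
```

>>> apply_moves:
  targets:
    - {"travel": [0, 0, 0], "roll": 0, "jaw": 5}
    - {"travel": [0, 0, 0], "roll": 0, "jaw": 5}
    - {"travel": [0, 0, 0], "roll": 0, "jaw": 5}
    - {"travel": [0, 0, -10], "roll": 0, "jaw": 5}
    - {"travel": [0, 0, -40], "roll": 0, "jaw": 5}

```text
clock: 5.65
tool_pos: [0.6786, -0.1619, 0.0767]
orientation: [179.7, -0.4, -150.5]
force: [0.8, 1.1, 0.0]
opening: 0.0171
gripper_force: 29.2
```

>>> apply_moves:
  targets:
    - {"travel": [0, 0, -16], "roll": -8, "jaw": 5}
    - {"travel": [0, 0, -16], "roll": -8, "jaw": 5}
    - {"travel": [0, 0, -16], "roll": -8, "jaw": 5}
    - {"travel": [0, 0, -16], "roll": -8, "jaw": 5}
    - {"travel": [0, 0, -16], "roll": -8, "jaw": 5}
    - {"travel": [0, 0, -16], "roll": -8, "jaw": 5}
    - {"travel": [0, 0, -16], "roll": -8, "jaw": 5}
    - {"travel": [0, 0, -16], "roll": -8, "jaw": 5}
    - {"travel": [0, 0, -16], "roll": -7.5, "jaw": 5}
    - {"travel": [0, 0, 0], "roll": 0, "jaw": 5}

```text
clock: 6.65
tool_pos: [0.6829, -0.1625, 0.2279]
orientation: [-179.8, -0.1, -78.8]
force: [0.4, 0.5, 0.1]
opening: 0.0169
gripper_force: 29.2
```

>>> apply_moves:
  targets:
    - {"travel": [-38, 12, 0], "roll": 0, "jaw": 5}
    - {"travel": [-38, 12, 0], "roll": 0, "jaw": 5}
    - {"travel": [-38, 12, 0], "roll": 0, "jaw": 5}
    - {"travel": [-38, 12, 0], "roll": 0, "jaw": 5}
    - {"travel": [-38, 12, 0], "roll": 0, "jaw": 5}
    - {"travel": [-38, 12, 0], "roll": 0, "jaw": 5}
    - {"travel": [-38, 12, 0], "roll": 0, "jaw": 5}
    - {"travel": [-36, 10, 0], "roll": 0, "jaw": 5}
    - {"travel": [0, 0, 0], "roll": 0, "jaw": 5}
    - {"travel": [0, 0, 0], "roll": 0, "jaw": 5}

```text
clock: 7.65
tool_pos: [0.531, 0.1168, 0.2245]
orientation: [180.0, -0.0, -78.9]
force: [-0.6, -0.5, 0.4]
opening: 0.0171
gripper_force: 29.2
```

```bash
python3 - <<'E'
from h import *
im,o,E,K=wrist("w2");print(o["tool_pos"],o["orientation"],o["opening"]);print(totool(np.array([.529,.117,.138])-o["tool_pos"],o))
E
```

```text
[0.53099565 0.11684334 0.22448272] [ 1.79991362e+02 -1.13133730e-03 -7.89427888e+01] 0.017082123544052575
[-0.53819997  1.91551826 86.48300008]
```

View pics/w2.png

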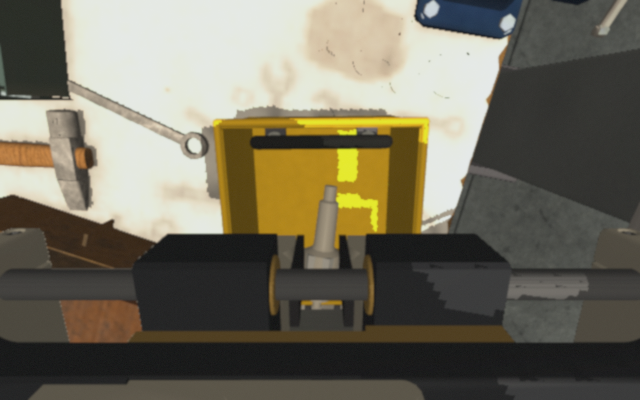

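The plug is held tip-forward (330,190), centred over the mouth between the rim corners (215,121) and (429,120), clear of the flap. I'll lower and release.

>>> apply_moves:
  targets:
    - {"travel": [0, 2, 30], "roll": 0, "jaw": 5}
    - {"travel": [0, 0, 30], "roll": 0, "jaw": 5}
    - {"travel": [0, 0, 20], "roll": 0, "jaw": 5}
    - {"travel": [0, 0, 6], "roll": 0, "jaw": 5}
    - {"travel": [0, 0, 0], "roll": 0, "jaw": 5}
    - {"travel": [0, 0, 0], "roll": 0, "jaw": 60}
    - {"travel": [0, 0, 0], "roll": 0, "jaw": 60}
    - {"travel": [0, 0, 0], "roll": 0, "jaw": 60}
    - {"travel": [0, 0, 0], "roll": 0, "jaw": 60}
    - {"travel": [0, 0, -20], "roll": 0, "jaw": 60}

```text
clock: 8.7
tool_pos: [0.5282, 0.1152, 0.157]
orientation: [179.8, -0.0, -79.0]
force: [0.0, 0.1, 0.5]
opening: 0.0514
gripper_force: 0.0
```

>>> apply_moves:
  targets:
    - {"travel": [0, 0, -40], "roll": 0, "jaw": 60}
    - {"travel": [0, 0, -50], "roll": 0, "jaw": 60}
    - {"travel": [0, 0, -50], "roll": 0, "jaw": 60}
    - {"travel": [0, 0, -50], "roll": 0, "jaw": 60}
    - {"travel": [0, 0, -30], "roll": 0, "jaw": 60}
    - {"travel": [0, 0, 0], "roll": 0, "jaw": 60}

```text
clock: 9.3
tool_pos: [0.5311, 0.1162, 0.3844]
orientation: [-179.5, 0.1, -78.9]
force: [-0.0, -0.7, -0.6]
opening: 0.0603
gripper_force: 0.0
```

```bash
python3 - <<'E'
from h import *
im,o,E,K=wrist("w3");print(o["tool_pos"],o["orientation"],o["opening"])
h=cv2.cvtColor(im,cv2.COLOR_BGR2HSV);m=(h[:,:,0]>20)&(h[:,:,0]<35)&(h[:,:,1]>180)&(h[:,:,2]>60);m[232:]=0
cs=max(cv2.findContours(m.astype(np.uint8),0,1)[0],key=cv2.contourArea);hu=cv2.approxPolyDP(cv2.convexHull(cs),3,True)[:,0]
for u in hu: print(u,np.round(wpl(E,K,u,.115),4))
E
```

```text
[0.53105864 0.11617714 0.38444386] [-1.79476239e+02  1.11300731e-01 -7.89066275e+01] 0.06033444508134581
[388 114] [0.4678 0.0418 0.115 ]
[383 231] [0.4382 0.1844 0.115 ]
[265 231] [0.5866 0.2141 0.115 ]
[259 114] [0.6152 0.0709 0.115 ]
```

View pics/w3.png

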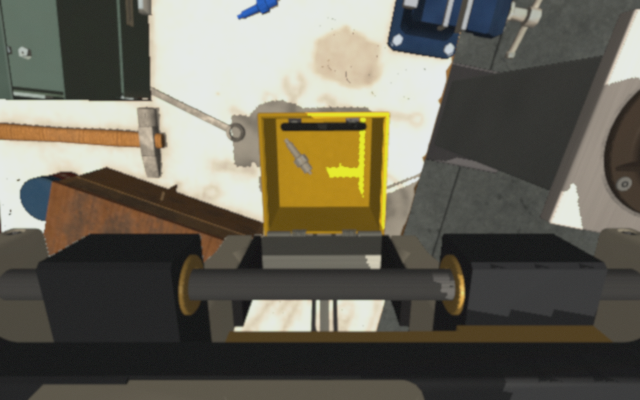

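The plug lies in the bin at (298,157). The rim corners refine the bin: yaw 101.2°, hinge at (0.512, 0.204), so the handle should be at (0.484, 0.346, 0.206), which agrees with triangulation. I'll go above the handle.

>>> apply_moves:
  targets:
    - {"travel": [-40, 0, 0], "roll": 0, "jaw": 60}
    - {"travel": [-40, 0, 0], "roll": 0, "jaw": 60}
    - {"travel": [-40, 0, 0], "roll": 0, "jaw": 60}
    - {"travel": [-40, 1, 0], "roll": 0, "jaw": 60}
    - {"travel": [-40, 1, 0], "roll": 0, "jaw": 60}
    - {"travel": [-35, 0, 0], "roll": 0, "jaw": 60}
    - {"travel": [0, 0, 40], "roll": 0, "jaw": 60}
    - {"travel": [0, 0, 40], "roll": 0, "jaw": 60}
    - {"travel": [0, 0, 0], "roll": 0, "jaw": 60}
    - {"travel": [0, 0, 0], "roll": 0, "jaw": 60}

```text
clock: 10.35
tool_pos: [0.4825, 0.3457, 0.2986]
orientation: [179.9, -0.1, -78.9]
force: [-0.1, -0.1, 1.7]
opening: 0.06
gripper_force: 0.0
```

```bash
python3 - <<'E'
from h import *
im,o,E,K=wrist("w4");print(o["tool_pos"],o["orientation"],o["opening"])
r=im.astype(int);m=(r[:,:,2]>100)&(r[:,:,1]<60)&(r[:,:,0]<60);m[235:]=0
print(proj(E,K,[.4842,.3464,.2064]))
for a,b in sorted(blobs(m,30),key=lambda q:q[0])[-4:]: print(a,b,np.round(wpl(E,K,b[0],.2064),4))
E
```

```text
[0.48254224 0.34570482 0.29863794] [ 1.79945673e+02 -1.10461074e-01 -7.89107114e+01] 0.06002281621322797
[316.88060264 211.83300854]
1087.0 ((318.9999694824219, 212.5), (43.99999237060547, 24.999996185302734), -0.0) [0.4826 0.3466 0.2064]
```

View pics/w4.png

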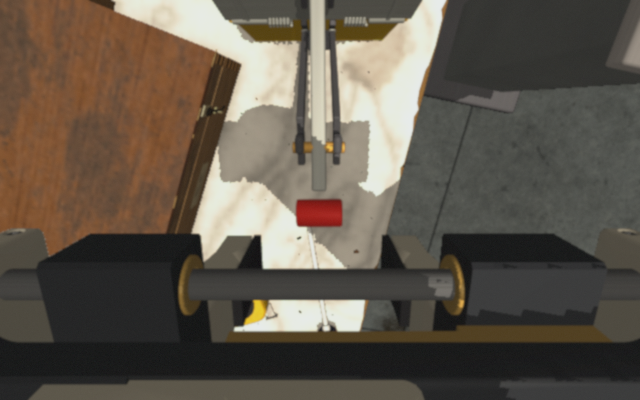

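The red handle is at (319,212), within 2 px of the prediction and centred between the fingers. I'll descend and grip it.

>>> apply_moves:
  targets:
    - {"travel": [-1, 0, 30], "roll": 0, "jaw": 60}
    - {"travel": [0, 0, 30], "roll": 0, "jaw": 60}
    - {"travel": [0, 0, 20], "roll": 0, "jaw": 60}
    - {"travel": [0, 0, 9], "roll": 0, "jaw": 60}
    - {"travel": [0, 0, 0], "roll": 0, "jaw": 60}
    - {"travel": [0, 0, 0], "roll": 0, "jaw": 20}
    - {"travel": [0, 0, 0], "roll": 0, "jaw": 20}
    - {"travel": [0, 0, 0], "roll": 0, "jaw": 20}
    - {"travel": [0, 0, 0], "roll": 0, "jaw": 20}
    - {"travel": [0, 0, 0], "roll": 0, "jaw": 20}

```text
clock: 11.4
tool_pos: [0.4832, 0.3475, 0.2104]
orientation: [-179.9, 0.0, -78.9]
force: [3.8, 0.6, 0.4]
opening: 0.0318
gripper_force: 30.0
```

```bash
cat > plan.py <<'E'
import numpy as np
def fk(f,s):
    u=np.array([-np.cos(f),np.sin(f)]);n=np.array([np.sin(f),np.cos(f)]);e=np.pi/2+s-f;d=np.array([np.cos(e),np.sin(e)])
    p=70*u+12*n;return p+101*d,p+147*d
def ik(p,L):
    from scipy.optimize import least_squares
    i=0 if L=="pin" else 1
    return least_squares(lambda q:fk(*q)[i]-p,[1.4,0.05]).x
if __name__=="__main__":
    print("start",fk(1.4,-.031))
    for p in([100,85],[113,85],[115,112],[105,114],[95,115],[80,116]):
        q=ik(np.array(p),"pin");print(p,np.round(q,3),np.round(fk(*q)[1],1))
    for f in np.arange(1.4,-.01,-.1):
        print(round(f,2),[np.round(np.r_[fk(f,s)],0) for s in(0.2,.3)])
E
python3 plan.py;python3 -c "
from plant import ctrl
o=ctrl.get_obs();print({k:o[k] for k in('tool_pos','force','opening','gripper_force')})"
```

```text
start (array([99.94238084, 85.09457137]), array([145.4936231 ,  91.50427721]))
[100, 85] [ 1.401 -0.031] [145.6  91.4]
[113, 85] [1.587 0.168] [158.5  91.9]
[115, 112] [1.758 0.654] [156.1 132.7]
[105, 114] [1.604 0.488] [146.3 134.2]
[95, 115] [1.459 0.34 ] [136.4 135.1]
[80, 116] [1.259 0.157] [121.  136.8]
1.4 [array([ 94., 108., 137., 124.]), array([ 90., 117., 131., 138.])]
1.3 [array([ 83., 116., 124., 137.]), array([ 78., 125., 117., 150.])]
1.2 [array([ 71., 124., 110., 149.]), array([ 65., 132., 101., 161.])]
1.1 [array([ 58., 131.,  94., 159.]), array([ 51., 138.,  84., 170.])]
1.0 [array([ 45., 136.,  78., 168.]), array([ 37., 143.,  67., 178.])]
0.9 [array([ 31., 140.,  61., 175.]), array([ 23., 146.,  49., 184.])]
0.8 [array([ 17., 142.,  43., 180.]), array([  8., 147.,  30., 188.])]
0.7 [array([  3., 143.,  25., 183.]), array([ -6., 147.,  11., 190.])]
0.6 [array([-12., 142.,   6., 185.]), array([-21., 146.,  -8., 190.])]
0.5 [array([-26., 141., -12., 185.]), array([-36., 143., -26., 188.])]
0.4 [array([-40., 137., -31., 182.]), array([-50., 139., -45., 185.])]
0.3 [array([-53., 133., -49., 178.]), array([-63., 133., -63., 179.])]
0.2 [array([-66., 127., -66., 173.]), array([-76., 126., -81., 172.])]
0.1 [array([-79., 119., -83., 165.]), array([-89., 118., -98., 163.])]
-0.0 [array([-90., 111., -99., 156.]), array([-100.,  108., -113.,  152.])]
{'tool_pos': array([0.4832279 , 0.34749259, 0.2103542 ]), 'force': array([3.8269536 , 0.61423974, 0.35650732]), 'opening': 0.03182831631445914, 'gripper_force': 29.983085095882416}
```

The handle is held (31.8 mm, 30 N). Now I'll unhook it: back 14, up 42, then forward over the barb.

>>> apply_moves:
  targets:
    - {"travel": [-4, 0, 0], "roll": 0, "jaw": 20}
    - {"travel": [-5, 0, 0], "roll": 0, "jaw": 20}
    - {"travel": [-5, 0, 0], "roll": 0, "jaw": 20}
    - {"travel": [0, 0, 0], "roll": 0, "jaw": 20}
    - {"travel": [0, 0, 0], "roll": 0, "jaw": 20}

```text
clock: 11.9
tool_pos: [0.4809, 0.3589, 0.2104]
orientation: [-179.9, -0.2, -78.9]
force: [7.0, -8.0, 3.0]
opening: 0.0321
gripper_force: 30.0
```

>>> apply_moves:
  targets:
    - {"travel": [0, 0, -7], "roll": 0, "jaw": 20}
    - {"travel": [0, 0, -7], "roll": 0, "jaw": 20}
    - {"travel": [0, 0, -7], "roll": 0, "jaw": 20}
    - {"travel": [0, 0, -7], "roll": 0, "jaw": 20}
    - {"travel": [0, 0, -7], "roll": 0, "jaw": 20}
    - {"travel": [1, 0, -7], "roll": 0, "jaw": 20}
    - {"travel": [0, 0, -2], "roll": 0, "jaw": 20}
    - {"travel": [0, 0, 0], "roll": 0, "jaw": 20}

```text
clock: 12.7
tool_pos: [0.4809, 0.358, 0.2534]
orientation: [-180.0, -0.2, -79.0]
force: [8.1, -5.5, -4.1]
opening: 0.0318
gripper_force: 30.0
```

```bash
python3 - <<'E'
from h import *
im,o,E,K=wrist("w5");print(o["tool_pos"],o["force"],o["opening"])
cv2.imwrite("pics/side1.png",cv2.resize(ctrl.snapshot("side")[100:260,160:340,::-1],None,fx=3,fy=3))
cv2.imwrite("pics/c5.png",np.vstack([im[:300],cv2.resize(cv2.imread("pics/side1.png")[100:],(640,300))]))
E
```

```text
[0.48087648 0.35797206 0.25344357] [ 8.1093653  -5.54656639 -4.0583386 ] 0.031830835476361855
```

View pics/c5.png

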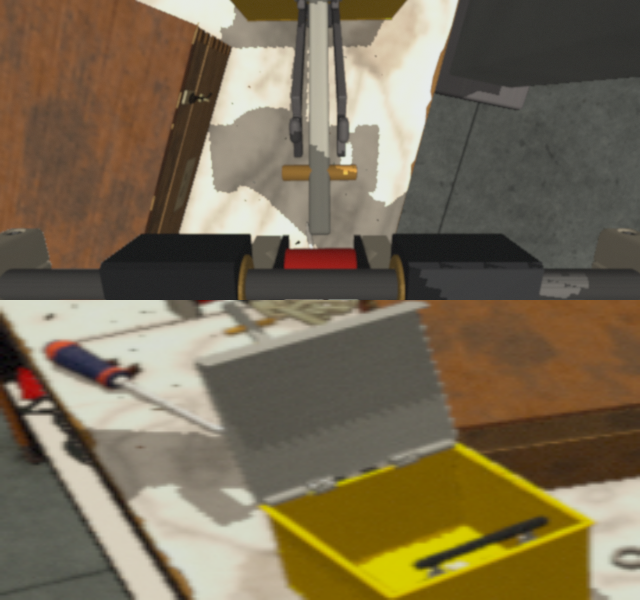

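The pin (318,172) is out behind and above the prong tips (297 and 343, about 120–155), and the flap is open further. Now forward over the barb, easing the small sideways load too.

>>> apply_moves:
  targets:
    - {"travel": [7, -0.5, -1], "roll": 0, "jaw": 20}
    - {"travel": [9, -0.5, 0], "roll": 0, "jaw": 20}
    - {"travel": [9, 0, -1], "roll": 0, "jaw": 20}
    - {"travel": [9, 0, -1], "roll": 0, "jaw": 20}
    - {"travel": [8, 0, -8], "roll": 0, "jaw": 20}
    - {"travel": [8, 0, -9], "roll": 0, "jaw": 20}
    - {"travel": [8, 0, -5], "roll": 0, "jaw": 20}
    - {"travel": [8, 0, -5], "roll": 0, "jaw": 20}
    - {"travel": [8, 0, -4], "roll": 0, "jaw": 20}
    - {"travel": [9, 0, -4], "roll": 0, "jaw": 20}

```text
clock: 13.8
tool_pos: [0.4974, 0.2773, 0.2913]
orientation: [-180.0, -0.1, -79.0]
force: [7.5, -3.3, -5.3]
opening: 0.0316
gripper_force: 30.0
```

```bash
cat > st.py <<'E'
from plan import *
from plant import ctrl
o=ctrl.get_obs();d=o["tool_pos"]-np.array([.5124,.2036,.118])
b=np.array([d[:2]@[-.194,.981],d[2]])*1000-np.array([0.3,0])
q=ik(b,"h");print("handle",b.round(1),"lat",(d[:2]@[-.981,-.194]*1000).round(1),"f,s",q.round(3),"F",o["force"].round(1),o["opening"])
E
python3 st.py
```

```text
handle [ 75.  173.3] lat 0.4 f,s [1.03  0.276] F [ 7.5 -3.3 -5.3] 0.03160300976001765
```

>>> apply_moves:
  targets:
    - {"travel": [10, -0.5, -3], "roll": 0, "jaw": 20}
    - {"travel": [10, -0.5, -3], "roll": 0, "jaw": 20}
    - {"travel": [10, 0, -3], "roll": 0, "jaw": 20}
    - {"travel": [9, 0, -2], "roll": 0, "jaw": 20}
    - {"travel": [12, 0, -2], "roll": 0, "jaw": 20}
    - {"travel": [12, 0, -1], "roll": 0, "jaw": 20}
    - {"travel": [13, 0, -1], "roll": 0, "jaw": 20}
    - {"travel": [12, 0, 1], "roll": 0, "jaw": 20}
    - {"travel": [12, 0, 1], "roll": 0, "jaw": 20}
    - {"travel": [13, 0, 2], "roll": 0, "jaw": 20}

```text
clock: 14.8
tool_pos: [0.5198, 0.1676, 0.3016]
orientation: [-180.0, 0.0, -78.9]
force: [7.0, 0.0, -8.0]
opening: 0.0319
gripper_force: 30.0
```

>>> apply_moves:
  targets:
    - {"travel": [9, 0, 2], "roll": 0, "jaw": 20}
    - {"travel": [9, 0, 3], "roll": 0, "jaw": 20}
    - {"travel": [5, 0, 2], "roll": 0, "jaw": 20}
    - {"travel": [4, 0, 2], "roll": 0, "jaw": 20}
    - {"travel": [0, 0, 0], "roll": 0, "jaw": 20}
    - {"travel": [0, 0, 0], "roll": 0, "jaw": 20}

```text
clock: 15.4
tool_pos: [0.5251, 0.1417, 0.2926]
orientation: [-180.0, 0.1, -79.0]
force: [6.2, 1.5, -8.6]
opening: 0.0318
gripper_force: 30.0
```

```bash
python3 st.py; python3 -c "
from h import *
cv2.imwrite('pics/side2.png',cv2.resize(ctrl.snapshot('side')[80:300,190:370,::-1],None,fx=2.7,fy=2.7))"
```

```text
handle [-63.4 174.6] lat -0.4 f,s [0.229 0.216] F [ 6.2  1.5 -8.6] 0.03175522717750429
```

View pics/side2.png

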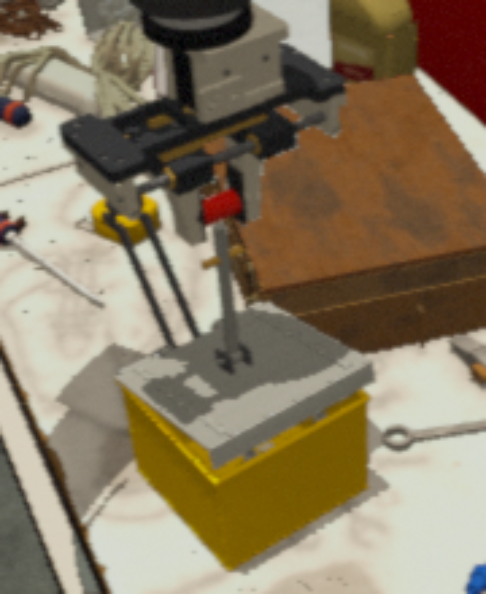

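The flap is nearly shut, with the stay upright in the gripper (handle at (222,206)). The pull is 8.6 N. I'll ease it down in small steps and watch that force.

>>> apply_moves:
  targets:
    - {"travel": [1.5, 0, 1.5], "roll": 0, "jaw": 20}
    - {"travel": [1.5, 0, 1.5], "roll": 0, "jaw": 20}
    - {"travel": [1, 0, 1], "roll": 0, "jaw": 20}
    - {"travel": [0, 0, 0], "roll": 0, "jaw": 20}

```text
clock: 15.85
tool_pos: [0.5259, 0.1379, 0.2886]
orientation: [-180.0, 0.1, -78.9]
force: [6.9, 1.4, -7.6]
opening: 0.0317
gripper_force: 30.0
```

>>> apply_moves:
  targets:
    - {"travel": [0, 0, 0.7], "roll": 0, "jaw": 20}
    - {"travel": [0, 0, 0.3], "roll": 0, "jaw": 20}
    - {"travel": [0, 0, 0], "roll": 0, "jaw": 20}

```text
clock: 16.15
tool_pos: [0.5259, 0.138, 0.2877]
orientation: [-180.0, 0.1, -78.9]
force: [6.8, 0.0, -7.9]
opening: 0.0317
gripper_force: 30.0
```

```bash
python3 st.py
```

```text
handle [-67.2 169.7] lat -0.5 f,s [0.156 0.155] F [ 6.8  0.  -7.9] 0.031718449967980136
```

>>> apply_moves:
  targets:
    - {"travel": [0, 0, 0.5], "roll": 0, "jaw": 20}
    - {"travel": [0, 0, 0.5], "roll": 0, "jaw": 20}
    - {"travel": [0, 0, 0], "roll": 0, "jaw": 20}

```text
clock: 16.45
tool_pos: [0.5259, 0.138, 0.2867]
orientation: [-180.0, 0.1, -78.9]
force: [6.3, 0.8, -8.5]
opening: 0.0316
gripper_force: 30.0
```

>>> apply_moves:
  targets:
    - {"travel": [0, 0, 0.5], "roll": 0, "jaw": 20}
    - {"travel": [0, 0, 0.3], "roll": 0, "jaw": 20}
    - {"travel": [0, 0, 0], "roll": 0, "jaw": 20}

```text
clock: 16.75
tool_pos: [0.5259, 0.138, 0.286]
orientation: [-180.0, 0.1, -78.9]
force: [5.9, 1.1, -7.4]
opening: 0.0313
gripper_force: 30.0
```

>>> apply_moves:
  targets:
    - {"travel": [0, 0, 0.5], "roll": 0, "jaw": 20}
    - {"travel": [0, 0, 0.3], "roll": 0, "jaw": 20}
    - {"travel": [0, 0, 0], "roll": 0, "jaw": 20}

```text
clock: 17.05
tool_pos: [0.5259, 0.138, 0.2852]
orientation: [-180.0, 0.1, -78.9]
force: [6.2, 1.5, -6.5]
opening: 0.0317
gripper_force: 30.0
```

>>> apply_moves:
  targets:
    - {"travel": [0, 0, 0.5], "roll": 0, "jaw": 20}
    - {"travel": [0, 0, 0.3], "roll": 0, "jaw": 20}
    - {"travel": [0, 0, 0], "roll": 0, "jaw": 20}

```text
clock: 17.35
tool_pos: [0.5259, 0.138, 0.2844]
orientation: [-180.0, 0.1, -78.9]
force: [5.6, 1.8, -8.4]
opening: 0.032
gripper_force: 30.0
```

>>> apply_moves:
  targets:
    - {"travel": [0, 0, 0.5], "roll": 0, "jaw": 20}
    - {"travel": [0, 0, 0.5], "roll": 0, "jaw": 20}
    - {"travel": [0, 0, 0], "roll": 0, "jaw": 20}

```text
clock: 17.65
tool_pos: [0.5259, 0.138, 0.2836]
orientation: [-179.9, 0.1, -78.9]
force: [5.5, 1.4, -6.1]
opening: 0.0314
gripper_force: 30.0
```

>>> apply_moves:
  targets:
    - {"travel": [0, 0, 0.5], "roll": 0, "jaw": 20}
    - {"travel": [0, 0, 0.3], "roll": 0, "jaw": 20}
    - {"travel": [0, 0, 0], "roll": 0, "jaw": 20}

```text
clock: 17.95
tool_pos: [0.5259, 0.1378, 0.2836]
orientation: [-179.9, 0.0, -78.9]
force: [5.0, 1.0, -2.2]
opening: 0.0317
gripper_force: 30.0
```

The pull is going as the flap meets the buffer. One more small step.

>>> apply_moves:
  targets:
    - {"travel": [0, 0, 0.3], "roll": 0, "jaw": 20}
    - {"travel": [0, 0, 0], "roll": 0, "jaw": 20}
    - {"travel": [0, 0, 0], "roll": 0, "jaw": 20}

```text
clock: 18.25
tool_pos: [0.526, 0.1378, 0.2836]
orientation: [-179.9, 0.0, -78.9]
force: [4.7, 1.2, -0.4]
opening: 0.0317
gripper_force: 30.0
```

The pull has gone to about 0 N and the tool no longer sinks, so the flap rests on the buffer. I'll release and rise.

>>> apply_moves:
  targets:
    - {"travel": [0, 0, 0], "roll": 0, "jaw": 40}
    - {"travel": [0, 0, 0], "roll": 0, "jaw": 60}
    - {"travel": [0, 0, 0], "roll": 0, "jaw": 70}
    - {"travel": [0, 0, 0], "roll": 0, "jaw": 70}
    - {"travel": [0, 0, -15], "roll": 0, "jaw": 70}
    - {"travel": [0, 0, -30], "roll": 0, "jaw": 70}
    - {"travel": [0, 0, -40], "roll": 0, "jaw": 70}
    - {"travel": [0, 0, -40], "roll": 0, "jaw": 70}
    - {"travel": [0, 0, 0], "roll": 0, "jaw": 70}
    - {"travel": [0, 0, 0], "roll": 0, "jaw": 70}

```text
clock: 19.25
tool_pos: [0.5253, 0.1375, 0.4089]
orientation: [-179.9, 0.1, -78.9]
force: [-0.4, -0.1, -1.8]
opening: 0.0704
gripper_force: 0.0
```

>>> apply_moves:
  targets:
    - {"travel": [0, 0, 0], "roll": 0, "jaw": 70}
    - {"travel": [0, 0, 0], "roll": 0, "jaw": 70}
    - {"travel": [0, 0, 0], "roll": 0, "jaw": 70}
    - {"travel": [0, 0, 0], "roll": 0, "jaw": 70}
    - {"travel": [0, 0, 0], "roll": 0, "jaw": 70}

```text
clock: 19.75
tool_pos: [0.5253, 0.1374, 0.4078]
orientation: [180.0, -0.0, -78.9]
force: [0.7, -0.7, 0.6]
opening: 0.07
gripper_force: 0.0
```

```bash
python3 -c "
from h import *
cv2.imwrite('pics/side3.png',cv2.resize(ctrl.snapshot('side')[80:360,190:450,::-1],None,fx=2.1,fy=2.1))"
```

```text
(no output)
```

View pics/side3.png

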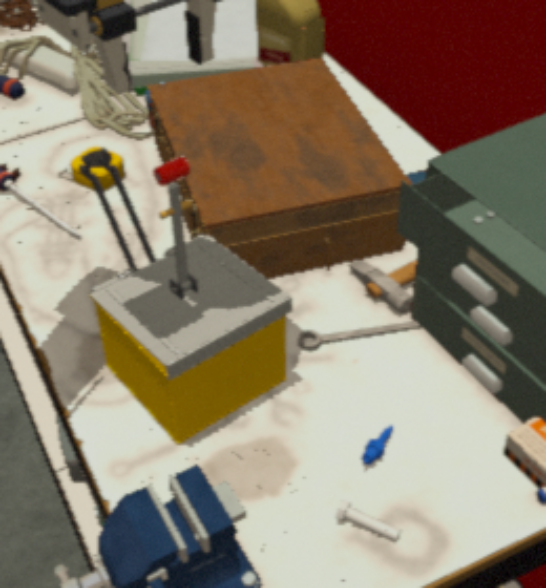

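The flap is shut on the bin (190,310) with the stay standing free (172,172). The gripper is clear, the bolt (370,522) and blue decoy (377,445) haven't moved, and the plug is gone from the bench.

```bash
python3 -c "
from plant import ctrl
print(ctrl.close_job())"
```

```text
the job is handed in; nothing more can be done
None
```

The job is handed in at about 20 s: the spark plug went into the bin, the stay was unhooked, the flap was eased down onto its buffer and released, and the bolt was left where it lay.

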